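# Set the objective clearance with a feeler

### The arm

A 7-joint arm with a two-finger parallel gripper is mounted at the origin on a cart in front of the work surface, level with it; the furniture and walls round the work are solid. World frame = base frame: x ahead of the robot, y to its left, z up, the work surface at z = 0. Lengths are in m, angles in rad, forces in N, time in s.
With the tool pointing down it reaches from about 0.35 to 0.9 m from the base axis. Payload 8.1 kg.
Tool frame: the origin (TCP) lies at the very end of the fingers, on their centre line; the grasp point (between the pads) lies 19 mm behind it; z points along the fingers, y is the line along which they close (so a half turn about z gives the same grasp; the last joint's range is limited). The gripper opens to 85 mm and grips with 20 to 120 N. Pads are 22 mm wide; open, the fingers measure 114 mm over their backs; the gripper's body (76 mm by 85 mm) begins 54 mm behind the grasp point. The pads swing forward as they close: fully open they stand 13 mm farther back than shut.
Start: joints at [1.083, 0.434, 0.025, 1.573, -0.012, 1.134, -0.075], TCP at [0.235, -0.579, 0.231] pointing down, gripper open.
Joint ranges: [-2.62, 2.62], [-0.44, 2.09], [-1.27, 1.32], [0.08, 2.57], [-1.32, 4.46], [0.12, 2], [-2.74, 2.74]. Speed limits (rad/s): [2.22, 2.22, 3.01, 3.01, 3.14, 3.14, 3.14].

### API

Orientations are given as a 3x3 rotation matrix whose columns are the frame's x, y, z axes.
In Python, from rig import ctrl, vision gives the robot as it stands.
- The arm moves only by the tool servo_tool, never from a script. Its argument "series" is a list of rows, each a list of 4 numbers: the shift along the tool's x, y, z in m, then the turn about the tool's z in degrees. A call has 1 to 12 rows; each row is the pose to reach, as a shift and turn from the pose commanded when the call began, along the tool's axes at that moment; what a row does not reach only later rows make up. A row lasts 1/8 s, in which the tool goes at most 62.5 mm and 10.7 degrees, less where a joint would pass 70% of its speed; a pose out of reach is approached as far as the arm can. A call with a gripper value outside its range is refused whole. "grip" is the closure, from -1 (fully open) to 1 (shut), so that 0 is half open, set as the call begins (left out, the last holds). The fingers move at their own pace and stop on an object; "squeeze" is the grip in N (left out, the last holds). Time passes only in rows, so rows that repeat a pose let the fingers close. It gives the time, the measured TCP pose, the force, the opening and the grip force at its end, in the units of the state.
- ctrl.read_state(): the state, without advancing time (a new reading comes with each control period).
- vision.read_camera(name): name is "side" or "top" or "wrist"; returns a dict with "image" (420x560x3 uint8, red, green, blue), "fx", "fy", "cx", "cy" (pixels), "world_from_camera" (4x4, takes a point from camera to world coordinates); the wrist camera has in their place "hand_eye" (4x4, takes a point from camera to tool coordinates, whose origin is the TCP and whose axes are the flange's). Camera axes: x right, y up, looking along -z (the intrinsics and any distortion apply to the point x, -y, -z); pixel columns grow to the right and rows downward; lengths in m; the calibration is good to about 2 mm. The wrist camera is an equidistant fisheye: a pixel r from the principal point sees the ray r / f radians off the axis. A picture is of the moment at which its call begins: read the wrist's pose just before it. There is no depth.
- ctrl.job_done(): hands the job in; it is judged then, once.
The state is a dict: "t": time; "joints": joint angles; "joint_vel": joint speeds; "tau": joint torques, N m; "eef_pos": TCP position; "ee_rot": TCP orientation; "contact_force": force on the tool from outside, world axes, zero at the start; "moment": the same for the moment, N m; "grip_width": opening from 0.0 (shut) to 1.0 (fully open); "gripper_force": force on a finger pad.
Only numpy, scipy, OpenCV 4.12 (cv2) and the standard library are available. Lean on these libraries where they do the work, as an engineer would, in place of code of your own. Each camera call takes 0.05 s, during which the arm holds its last target. There are 200 camera calls.

### The job

Set the clearance under the objective of the focus block to the blue-gripped feeler: lay that feeler flat on the stage plate and slide it squarely under the objective's nose until about 30 mm of blade stands out on the far side, let go of it, and press the head down from above, gently, until the nose just nips the blade. Then draw the feeler straight back out, feeling it drag, and lay it flat on the dark blue mat again; leave the head at the height you set and the other things where they are.

Things in the scene. Friction and masses are not known exactly. Their poses are not given: they have to be found in the camera images.
- focus_block: Fixed: grey steel stage plate 270 x 140 x 15 mm on the bench, at its far end an aluminium column 180 mm high, on which a black head slides. Origin: bench level, straight below the objective; z up, +x from the objective to the column. Plate x = -145 to +125, y = -70 to +70, top z = 15 mm; column foot from x = +83 mm. The feeler goes in along +x, from the robot's side (-x), grip at -x.
- focus_head: Black head, slides up and down on the column with the upright objective: barrel 30 mm diameter, black clamp ring 45 mm (49 to 67 mm above the nose), flat grey cap 36 mm on top; carriage 60 mm wide, from 56 mm behind the axis. Friction alone holds it: about 2 N moves it down, 6 N up. Origin: at the centre of the nose's lower face when nothing presses on the nose.
- nose (a point): Centre of the flat lower face of the objective's steel nose, 17 mm diameter, 13 mm long. Its height above the plate is the clear gap, 14 to 34 mm at the start. The nose is sprung: it gives way upward by up to 5 mm, 7 N per mm, so a nipped blade stays nipped when the head is let go, with up to 6 N.
- cap_top (a point): Centre of the dust cap's flat top, 84 mm above the unpressed nose: where the head is pressed down with shut fingers. Above it all is free; the column's top plate is 80 mm behind it.
- stage_point (a point): Point of the stage plate's top face straight below the nose.
- blue_feeler: Loose feeler, 0.12 kg: flat steel blade 18 mm wide, 6 mm thick, with a blue grip at its tail. Origin: on the underside, 74 mm behind the tip; +x to the tip, z up. Bare blade x = -33 to +74 mm; grip a block x = -75 to -33 mm, 20 mm wide (y), 20 mm high, its underside level with the blade's, so the feeler lies flat. Centre of mass near x = +4 mm.
- blue_feeler_tip (a point): Underside of the blade at its tip end.
- blue_feeler_grip (a point): Centre of the blue grip, 10 mm above the underside: grasp here from above across the grip's 20 mm width (fingers closing along the feeler's y).
- red_feeler: The other feeler, of the same form with a red grip and a blade 10 mm thick; not the size wanted. Axes and origin as the blue one's. To be left alone on the mat.
- mat: Fixed dark blue mat 200 x 175 mm, 3 mm thick, where the two feelers lie side by side along its x, 84 mm apart, tips away from the robot. Origin: centre of its underside; +x away from the robot.
- loupe: Bystander: black eye loupe, 40 mm diameter, 38 mm high, origin at the centre of its underside.
- grease_pot: Bystander: white grease pot with a blue lid, 52 mm diameter, 34 mm high, origin at the centre of its underside.
- driver_yellow: Bystander: thin yellow screwdriver, 146 mm long, 13 mm thick, lying along its y.
Things that resemble listed ones, but are neither listed nor needed, are in the scene too. What is shaped like the blue_feeler but orange or purple is not meant.

How it is judged:
By the outcome, as a careful person would: the job done as asked, in the order asked, and still so for the second after the job is handed in, with the robot touching nothing.
It also fails if it takes over 72 s, if anything falls off the work surface, if the arm or the gripper's body presses on something with over 40 N, if the wrist force passes 120 N, or if a joint passes its speed limit or range.

## Working session

There is one attempt and no reset: what is moved stays moved. The work goes in short steps, Python scripts to look and compute and a tool call to move; the robot and the scene stay as the last step left them, time stands still between calls to the robot, and variables do not carry over. Pictures are saved under pics/ and viewed, at most 10 in all, crops included, and the job is handed in when it is done.

Besides the shell and the picture viewer there is one more tool, called after ">>>" in YAML: its name, and indented under it one key for each argument. servo_tool: Moves the arm, as the interface text tells. Its arguments: {"type":"object","properties":{"series":{"type":"array"},"grip":{"type":"number"},"squeeze":{"type":"number"}},"required":["series"]}

```bash
mkdir -p pics; ls; python3 - <<'E'
from rig import ctrl, vision
import cv2, numpy as np
s=ctrl.read_state();print(s)
ims=[]
for n in("top","side"):
    c=vision.read_camera(n);print(n,{k:(np.round(v,4).tolist() if not np.isscalar(v) else v) for k,v in c.items() if k!='image'})
    cv2.imwrite(f"pics/{n}0.png",c["image"][...,::-1])
E
```

```text
pics
{'t': 0.0, 'joints': array([ 1.08343872,  0.43522341,  0.02499117,  1.5740994 , -0.01158806,
        1.13399485, -0.07508534]), 'joint_vel': array([-0.00223807,  0.00152292,  0.00102812,  0.00130669,  0.00164632,
        0.00072213, -0.00096334]), 'tau': array([-1.76565322e-04, -6.70460916e+01,  1.02508575e+00, -3.16202867e+01,
        1.56693638e-02,  1.24156513e-02, -3.09261374e-06]), 'eef_pos': array([ 0.23432839, -0.57886477,  0.23052503]), 'ee_rot': array([[ 9.26914383e-01,  3.75272140e-01, -7.39882868e-04],
       [ 3.75272834e-01, -9.26913346e-01,  1.39628134e-03],
       [-1.61821820e-04, -1.57189119e-03, -9.99998751e-01]]), 'contact_force': array([ 0.13833796,  0.2078966 , -0.28794792]), 'moment': array([ 0.01536089,  0.01144211, -0.04403757]), 'gripper_force': 0.0, 'grip_width': 0.9979679638263415}
top {'fx': 476.44903994484554, 'fy': 476.44903994484554, 'cx': 283.54140952753073, 'cy': 205.53789082609737, 'world_from_camera': [[0.03, 0.9867, -0.1598, 0.3451], [-0.9995, 0.0294, -0.0063, -0.0292], [-0.0015, 0.1599, 0.9871, 1.2657], [0.0, 0.0, 0.0, 1.0]]}
side {'fx': 379.85951847370814, 'fy': 379.85951847370814, 'cx': 279.6855751040751, 'cy': 212.6559042930532, 'world_from_camera': [[-0.8635, 0.2676, -0.4276, 0.1138], [-0.5043, -0.4378, 0.7444, 0.7121], [0.012, 0.8583, 0.5129, 0.5892], [0.0, 0.0, 0.0, 1.0]]}
```

View pics/top0.png

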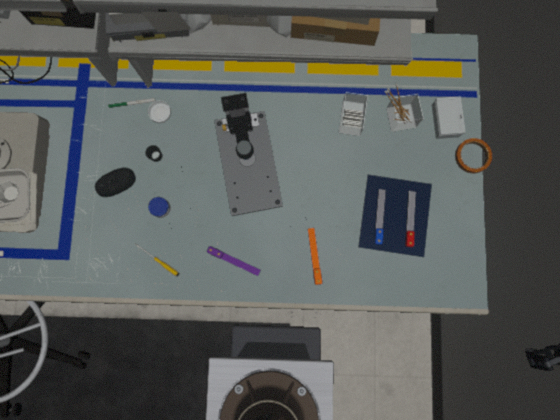

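View pics/side0.png

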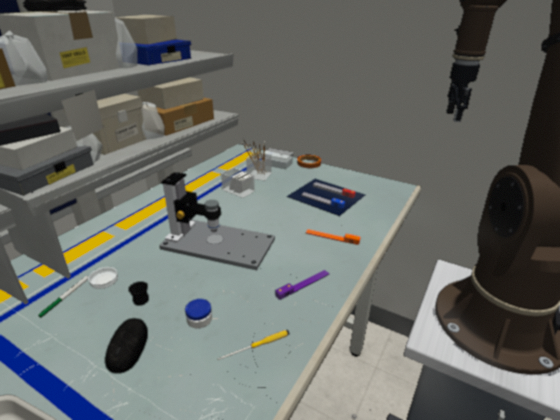

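The top view shows the blue grip at (380,238), the blade tip near (381,190), the red grip at (411,240), and the plate spanning (215–283, 110–215) with the cap near (245,147). The side view shows the same things, with the nose near (213,235).

```bash
cat > h.py <<'E'
from rig import ctrl, vision
import cv2, numpy as np
def ray(c,u,v):
    T=np.array(c["world_from_camera"]); u=np.asarray(u,float);v=np.asarray(v,float)
    d=np.stack([(u-c["cx"])/c["fx"],-(v-c["cy"])/c["fy"],-np.ones_like(u)],-1)@T[:3,:3].T
    return T[:3,3],d
def onz(c,u,v,z):
    o,d=ray(c,u,v); return o+d*((z-o[2])/d[...,2])[...,None]
def proj(c,p):
    T=np.array(c["world_from_camera"]); q=(np.asarray(p)-T[:3,3])@T[:3,:3]
    return np.stack([c["cx"]-c["fx"]*q[...,0]/q[...,2],c["cy"]+c["fy"]*q[...,1]/q[...,2]],-1)
def wproj_in(c,u,v,s,z):
    "wrist pixel -> world on plane z"
    u=np.asarray(u,float);v=np.asarray(v,float)
    x=u-c["cx"];y=v-c["cy"];r=np.hypot(x,y)+1e-9;th=r/c["fx"]
    d=np.stack([np.sin(th)*x/r,-np.sin(th)*y/r,-np.cos(th)],-1)
    H=np.array(c["hand_eye"]);R=np.array(s["ee_rot"])
    d=d@(R@H[:3,:3]).T;o=np.array(s["eef_pos"])+R@H[:3,3]
    return o+d*((z-o[2])/d[...,2])[...,None]
def hsv(im): return cv2.cvtColor(im,cv2.COLOR_RGB2HSV)
def big(m):
    n,l,st,ce=cv2.connectedComponentsWithStats(m.astype(np.uint8)); i=1+np.argmax(st[1:,4]); return l==i
E
python3 - <<'E'
from h import *
c=vision.read_camera("top");im=c["image"];h=hsv(im).astype(int)
def box(m,z,name):
    v,u=np.nonzero(m);p=onz(c,u,v,z)[:,:2]
    r=cv2.minAreaRect((p*1000).astype(np.float32));print(name,len(u),np.round(p.mean(0),4),[np.round(x,1) for x in r])
roi=np.zeros(im.shape[:2],bool);roi[180:260,355:435]=1
box(big(roi&(abs(h[...,0]-108)<12)&(h[...,1]>150)&(h[...,2]>130)),.023,"bluegrip")
box(big(roi&((h[...,0]<8)|(h[...,0]>172))&(h[...,1]>150)&(h[...,2]>100)),.023,"redgrip")
g=big(roi&(h[...,1]<70)&(h[...,2]>100)&(np.arange(560)<395)&(np.arange(560)>368)&(np.arange(420)[:,None]<232)&(np.arange(420)[:,None]>184))
box(g,.009,"blade")
box(big(roi&(h[...,2]<90)),.003,"mat")
for p in [(380,238),(381,200),(250,190),(300,160),(245,147)]: print(p,h[p[1],p[0]])
cr=lambda n,I,a,b,x,y,k: cv2.resize(I[a:b,x:y,::-1],None,fx=k,fy=k,interpolation=cv2.INTER_CUBIC)
s=vision.read_camera("side")["image"]
A=cr(0,im,85,225,200,300,4);B=cr(0,s,165,275,150,285,4)
H=max(A.shape[0],B.shape[0]);A,B=[cv2.copyMakeBorder(X,0,H-X.shape[0],0,0,0) for X in(A,B)]
o=np.hstack([A,B])[:,:];print(o.shape);cv2.imwrite("pics/crop1.png",cv2.resize(o,(int(o.shape[1]*.8),int(o.shape[0]*.8))))
E
```

```text
bluegrip 55 [ 0.4717 -0.2741] [array([ 472.3, -273.9]), array([14.5, 35. ]), np.float64(82.9)]
redgrip 95 [ 0.4693 -0.3542] [array([ 469.1, -354. ]), array([15.7, 39.5]), np.float64(89.2)]
blade 235 [ 0.5479 -0.2794] [array([ 548.5, -279.4]), array([ 16.3, 102. ]), np.float64(85.3)]
mat 4009 [ 0.5307 -0.3209] [array([ 533.2, -319.9]), array([175.5, 200.3]), np.float64(83.1)]
(380, 238) [110 209 149]
(381, 200) [113   9 119]
(250, 190) [120   5 103]
(300, 160) [ 87  18 127]
(245, 147) [85 16 95]
(560, 940, 3)
```

View pics/crop1.png

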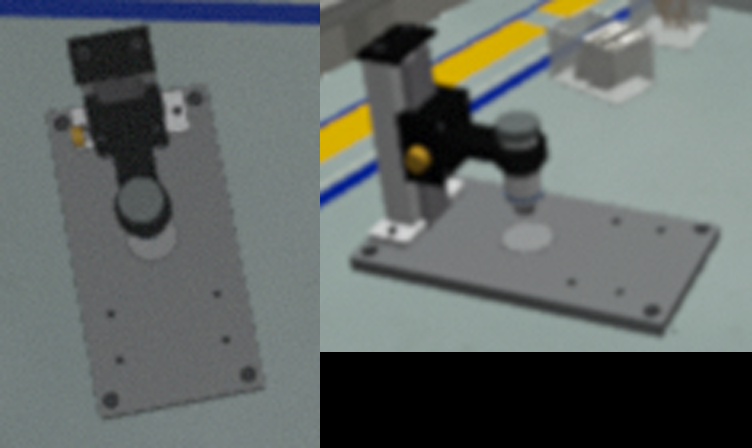

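The crop shows the plate corners, the cap centre and the nose clearly: full-image top-view corners are about (231,215), (282,206), (265,112) and (215,120), with the cap at (244,147). In the side view the cap is at (212,203) and the nose at (213,230).

```bash
python3 - <<'E'
from h import *
c=vision.read_camera("top");s=vision.read_camera("side")
P=onz(c,[231.3,282.2,265,215],[215.3,205.9,111.6,120.3],.015)[:,:2]
print(P)
ax=(P[2]+P[3]-P[0]-P[1])/2; ay=(P[0]+P[3]-P[1]-P[2])/2
print(np.linalg.norm(ax),np.linalg.norm(ay),np.degrees(np.arctan2(ax[1],ax[0])),np.degrees(np.arctan2(-ay[0],ay[1])))
d=ax/np.linalg.norm(ax);print("origin est",P.mean(0)+d*.010)
o1,d1=ray(c,244.1,147.2);o2,d2=ray(s,211.9,203.4)
A=np.stack([d1,-d2],1);t=np.linalg.lstsq(A,o2-o1,rcond=None)[0]
print("cap",o1+t[0]*d1,o2+t[1]*d2)
o3,d3=ray(s,213.4,230)  # nose, on vertical axis over origin
O=P.mean(0)+d*.010
for Q in (O,(o1+t[0]*d1)[:2]):
    k=np.dot(Q-o3[:2],d3[:2])/np.dot(d3[:2],d3[:2]);print("nose",o3+k*d3)
E
```

```text
[[ 0.51723038  0.11641151]
 [ 0.54647694 -0.01769162]
 [ 0.80734911  0.03753619]
 [ 0.77839213  0.17354428]]
0.26699452620908326 0.13815545549625344 12.146811748777619 12.160158554998342
origin est [0.67213826 0.07955426]
cap [0.67455956 0.080532   0.11969971] [0.67318699 0.07967244 0.1192228 ]
nose [0.67455877 0.08170722 0.04013829]
nose [0.67514272 0.0810507  0.0395665 ]
```

>>> servo_tool:
  series:
    - [0.03,-0.02,0.01,4]
    - [0.08,-0.045,0.02,12]
    - [0.13,-0.075,0.03,20]
    - [0.18,-0.105,0.04,27]
    - [0.23,-0.135,0.055,27]
    - [0.28,-0.165,0.07,27]
    - [0.315,-0.185,0.08,27]
    - [0.334,-0.194,0.08,27]
    - [0.334,-0.194,0.08,27]
    - [0.334,-0.194,0.08,27]
  grip: -0.1

```text
t: 1.55
eef_pos: [0.4706, -0.2753, 0.1514]
ee_rot: [[0.996, -0.088, -0.0], [-0.088, -0.996, -0.001], [-0.0, 0.001, -1.0]]
contact_force: [0.0, -0.4, 0.4]
grip_width: 0.552
gripper_force: 0.0
```

```bash
python3 - <<'E'
from h import *
s=ctrl.read_state();c=vision.read_camera("wrist")
print(s["t"],s["eef_pos"],np.round(s["ee_rot"],3).tolist(),s["contact_force"],s["grip_width"],c["fx"],c["cx"],c["cy"],np.round(c["hand_eye"],3).tolist())
im=c["image"];cv2.imwrite("pics/w1.png",im[...,::-1])
h=hsv(im).astype(int)
m=big((abs(h[...,0]-108)<12)&(h[...,1]>150)&(h[...,2]>130))
v,u=np.nonzero(m);p=wproj_in(c,u,v,s,.023)[:,:2]
print(len(u),u.mean(),v.mean(),p.mean(0),cv2.minAreaRect((p*1000).astype(np.float32)))
E
```

```text
1.55 [ 0.47063807 -0.27526178  0.15137875] [[0.996, -0.088, -0.0], [-0.088, -0.996, -0.001], [-0.0, 0.001, -1.0]] [ 0.04255917 -0.41907367  0.37923592] 0.5524927554407882 325.19226210127806 280.42307781021356 207.92935175281352 [[-0.002, 0.946, 0.325, 0.084], [1.0, 0.002, 0.001, -0.001], [0.0, 0.325, -0.946, -0.142], [0.0, 0.0, 0.0, 1.0]]
847 277.53955135773316 194.62337662337663 [ 0.47370614 -0.27244095] ((473.5333557128906, -272.3396911621094), (18.576364517211914, 40.855552673339844), 84.87879943847656)
```

View pics/w1.png

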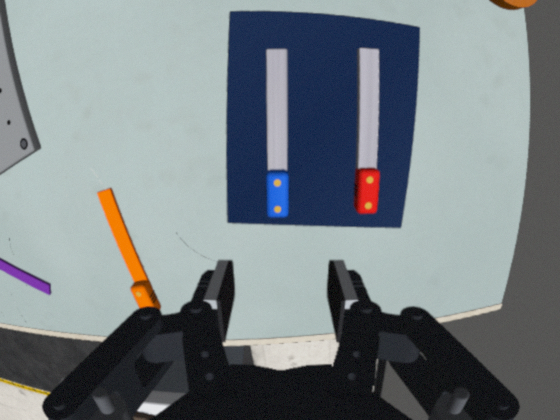

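The wrist view shows the blue grip at (277,194) and its blade running up to (277,50). It is aligned with the fingers. I'll shift about 3 mm and descend.

>>> servo_tool:
  series:
    - [0.003,-0.003,0.04,0]
    - [0.003,-0.003,0.085,0]
    - [0.003,-0.003,0.115,0]
    - [0.003,-0.003,0.132,0]
    - [0.003,-0.003,0.14,0]
    - [0.003,-0.003,0.144,0]
    - [0.003,-0.003,0.144,0]
    - [0.003,-0.003,0.144,0]

```text
t: 2.6
eef_pos: [0.4751, -0.2717, 0.0081]
ee_rot: [[0.996, -0.086, 0.001], [-0.086, -0.996, -0.001], [0.001, 0.0, -1.0]]
contact_force: [-0.3, 0.1, 0.8]
grip_width: 0.552
gripper_force: 0.0
```

>>> servo_tool:
  series:
    - [0,0,0,0]
    - [0,0,0,0]
    - [0,0,0,0]
    - [0,0,0,0]
    - [0,0,0,0]
    - [0,0,0,0]
    - [0,0,0,0]
    - [0,0,0,0]
  grip: 1
  squeeze: 60

```text
t: 3.6
eef_pos: [0.475, -0.2716, 0.0079]
ee_rot: [[0.996, -0.086, 0.001], [-0.086, -0.996, -0.0], [0.001, 0.0, -1.0]]
contact_force: [-1.2, 0.8, 5.4]
grip_width: 0.217
gripper_force: 59.5
```

>>> servo_tool:
  series:
    - [0,0,-0.015,0]
    - [0,0,-0.045,0]
    - [0,-0.02,-0.072,-1]
    - [0,-0.06,-0.072,-4]
    - [0,-0.11,-0.072,-8]
    - [0,-0.16,-0.072,-12]
    - [0,-0.21,-0.072,-17]
    - [0,-0.255,-0.072,-17]
    - [0,-0.29,-0.072,-17]
    - [0.001,-0.31,-0.072,-17]
    - [0.001,-0.316,-0.072,-17]
    - [0.001,-0.316,-0.072,-17]

```text
t: 5.1
eef_pos: [0.5029, 0.0429, 0.0797]
ee_rot: [[0.978, 0.209, 0.0], [0.209, -0.978, -0.0], [0.0, 0.0, -1.0]]
contact_force: [0.5, 0.2, -0.9]
grip_width: 0.217
gripper_force: 58.8
```

```bash
python3 - <<'E'
from h import *
s=ctrl.read_state();c=vision.read_camera("wrist")
R=s["ee_rot"];print(s["t"],s["eef_pos"],np.degrees(np.arctan2(R[1,0],R[0,0])),s["contact_force"],s["grip_width"])
cv2.imwrite("pics/w2.png",c["image"][...,::-1])
c=vision.read_camera("side");cv2.imwrite("pics/s2.png",cv2.resize(c["image"][140:320,120:360,::-1],None,fx=3,fy=3))
E
```

```text
5.1 [0.50288554 0.04285664 0.07965451] 12.04423542750084 [ 0.47593337  0.24065573 -0.92753014] 0.21717601824727956
```

View pics/w2.png

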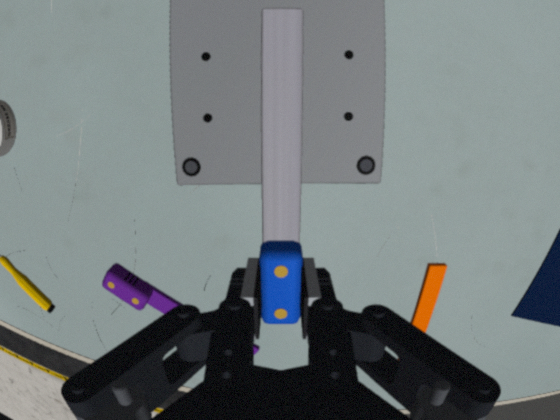

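The wrist view shows the feeler held straight, with its tip at (282,9). The plate's near corners are at (178,184) and (381,184), and the hole pairs at (206,56)/(349,55) and (191,166)/(366,165).

```bash
python3 - <<'E'
from h import *
s=ctrl.read_state();c=vision.read_camera("wrist")
R=s["ee_rot"];T=lambda p:(np.asarray(p)-s["eef_pos"])@R
def W(u,v,z): return T(wproj_in(c,u,v,s,z))*1000
print("blade tip L/R, root (tool mm)",W([263,302,263,300],[9,9,240,240],.0797-.005+.006).round(1).tolist())
print("grip top corners",W([261,301,261,301],[245,245,322,322],.0797+.015).round(1).tolist())
print("plate corners",W([178,381],[184,184],.015).round(1).tolist())
print("holes",W([206,349,207.5,348,191,366],[56,55,118,116,166,165],.015).round(1).tolist())
O=np.array([.673,.080,.015]);print("O in tool",(T(O)*1000).round(1))
E
```

```text
blade tip L/R, root (tool mm) [[124.6, -7.9, -1.3], [124.7, 8.6, -1.3], [19.4, -9.0, -1.3], [19.3, 8.7, -1.3]]
grip top corners [[23.4, -9.1, -15.3], [23.4, 8.2, -15.3], [-19.1, -10.3, -15.3], [-19.2, 9.4, -15.2]]
plate corners [[30.2, -70.1, 64.4], [29.9, 67.5, 64.5]]
holes [[114.0, -47.3, 64.4], [114.2, 42.5, 64.4], [73.7, -47.1, 64.4], [74.7, 42.4, 64.4], [42.4, -59.9, 64.4], [42.8, 56.0, 64.5]]
O in tool [174.4  -2.   64.4]
```

>>> servo_tool:
  series:
    - [0,-0.0025,0.02,-0.4]
    - [0,-0.0025,0.045,-0.4]
    - [0,-0.0025,0.055,-0.4]
    - [0,-0.0025,0.058,-0.4]
    - [0,-0.0025,0.058,-0.4]
    - [0.01,-0.0025,0.058,-0.4]
    - [0.025,-0.0025,0.058,-0.4]
    - [0.04,-0.0025,0.058,-0.4]
    - [0.055,-0.0025,0.058,-0.4]
    - [0.062,-0.0025,0.058,-0.4]
    - [0.062,-0.0025,0.058,-0.4]
    - [0.062,-0.0025,0.058,-0.4]

```text
t: 6.75
eef_pos: [0.5624, 0.0585, 0.0211]
ee_rot: [[0.977, 0.215, -0.001], [0.215, -0.977, -0.0], [-0.001, 0.0, -1.0]]
contact_force: [-0.7, 0.3, -1.5]
grip_width: 0.213
gripper_force: 58.8
```

>>> servo_tool:
  series:
    - [0,0,0.0005,0]
    - [0,0,0.001,0]
    - [0,0,0.0013,0]
    - [0,0,0.0013,0]

```text
t: 7.25
eef_pos: [0.563, 0.0587, 0.02]
ee_rot: [[0.977, 0.215, 0.0], [0.215, -0.977, -0.0], [-0.0, 0.0, -1.0]]
contact_force: [-0.3, 0.2, -0.0]
grip_width: 0.218
gripper_force: 58.8
```

>>> servo_tool:
  series:
    - [0,0,0.0005,0]
    - [0,0,0.0006,0]
    - [0.005,0,0.0006,0]
    - [0.013,0,0.0006,0]
    - [0.02,0,0.0006,0]
    - [0.0245,0,0.0006,0]
    - [0.0245,0,0.0006,0]
    - [0.0245,0,0.0006,0]

```text
t: 8.25
eef_pos: [0.5865, 0.0638, 0.0199]
ee_rot: [[0.977, 0.215, -0.001], [0.215, -0.977, -0.0], [-0.001, 0.0, -1.0]]
contact_force: [-3.7, -2.3, 7.7]
grip_width: 0.219
gripper_force: 60.1
```

```bash
python3 - <<'E'
from h import *
s=ctrl.read_state();c=vision.read_camera("wrist");d=vision.read_camera("side")
R=s["ee_rot"];print(((np.array([.673,.080,.015])-s["eef_pos"])@R*1000).round(1))
A=c["image"][0:330,100:460,::-1]; B=cv2.resize(d["image"][160:280,140:290,::-1],None,fx=2.75,fy=2.75)
cv2.imwrite("pics/c3.png",np.hstack([A,B]))
E
```

```text
[88.   2.8  4.9]
```

View pics/c3.png

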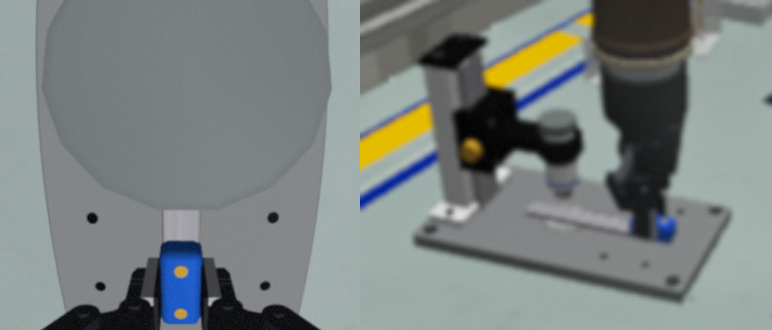

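The blade lies flat on the plate and passes under the nose. The grip is at (181,280) in the left crop, centred to within about 1 mm between the plate holes at (92,217) and (273,217). I'll trim by 1 mm, unload, release and rise.

>>> servo_tool:
  series:
    - [0,0.0005,-0.0003,0]
    - [0,0.001,-0.0005,0]
    - [0,0.001,-0.0005,0]

```text
t: 8.72
eef_pos: [0.5873, 0.0631, 0.02]
ee_rot: [[0.976, 0.216, 0.0], [0.216, -0.976, 0.0], [0.0, -0.0, -1.0]]
contact_force: [-1.7, -0.4, 2.9]
grip_width: 0.215
gripper_force: 59.2
```

>>> servo_tool:
  series:
    - [0,0,0,0]
    - [0,0,0,0]
    - [0,0,0,0]
    - [0,0,0,0]
    - [0,0,0,0]
    - [0,0,-0.01,0]
    - [0,0,-0.04,0]
    - [0,0,-0.08,0]
    - [0,0,-0.13,0]
    - [0,0,-0.145,0]
    - [0,0,-0.145,0]
  grip: -0.1

```text
t: 10.1
eef_pos: [0.5878, 0.0631, 0.1662]
ee_rot: [[0.977, 0.215, 0.003], [0.215, -0.977, 0.0], [0.003, 0.0, -1.0]]
contact_force: [-0.3, -0.3, -1.2]
grip_width: 0.55
gripper_force: 0.0
```

>>> servo_tool:
  series:
    - [0,0,0,0]
    - [0.02,0.0005,0,0]
    - [0.05,0.0015,0,0]
    - [0.08,0.002,0,0]
    - [0.088,0.002,0,0]
    - [0.088,0.002,0,0]
    - [0.088,0.002,0,0]
    - [0.088,0.002,0,0]
  grip: 1

```text
t: 11.1
eef_pos: [0.6729, 0.0797, 0.1651]
ee_rot: [[0.977, 0.215, -0.0], [0.215, -0.977, -0.0], [-0.0, 0.0, -1.0]]
contact_force: [0.5, 0.0, 0.6]
grip_width: -0.002
gripper_force: 0.0
```

```bash
python3 - <<'E'
from h import *
s=ctrl.read_state();c=vision.read_camera("wrist");d=vision.read_camera("side")
R=s["ee_rot"];print(((np.array([.673,.080,.120])-s["eef_pos"])@R*1000).round(1),s["contact_force"])
A=c["image"][0:400,80:480,::-1]; B=cv2.resize(d["image"][150:270,140:255,::-1],None,fx=400/120,fy=400/120)
cv2.imwrite("pics/c4.png",np.hstack([A,B]))
E
```

```text
[ 0.2 -0.2 45.1] [0.4966392  0.01311219 0.60188688]
```

View pics/c4.png

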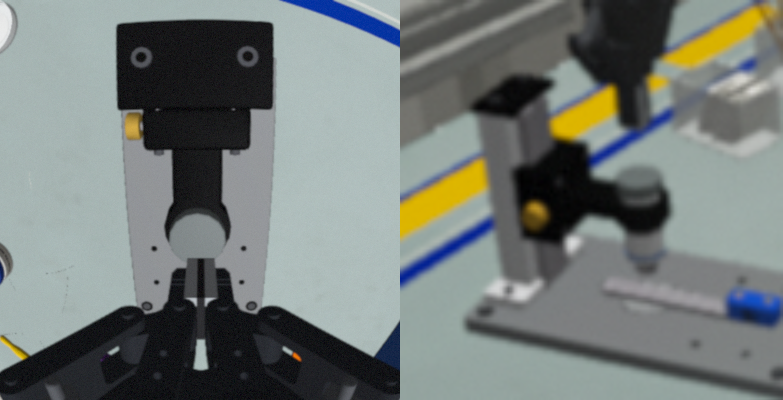

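The feeler has been released and lies flat under the nose. The shut fingers are over the cap, which is centred at (197,238) in the crop. I'll press down in stages, watching the force.

>>> servo_tool:
  series:
    - [0,-0.001,0.015,0]
    - [0,-0.001,0.032,0]
    - [0,-0.001,0.04,0]
    - [0,-0.001,0.042,0]
    - [0,-0.001,0.044,0]
    - [0,-0.001,0.046,0]
    - [0,-0.001,0.048,0]
    - [0,-0.001,0.05,0]
    - [0,-0.001,0.052,0]
    - [0,-0.001,0.0535,0]
    - [0,-0.001,0.0535,0]

```text
t: 12.58
eef_pos: [0.6733, 0.081, 0.1112]
ee_rot: [[0.977, 0.215, -0.0], [0.215, -0.977, -0.0], [-0.0, 0.0, -1.0]]
contact_force: [0.6, 0.0, 0.3]
grip_width: -0.004
gripper_force: 0.0
```

>>> servo_tool:
  series:
    - [0,0,0.001,0]
    - [0,0,0.002,0]
    - [0,0,0.003,0]
    - [0,0,0.004,0]

```text
t: 13.08
eef_pos: [0.6733, 0.081, 0.1073]
ee_rot: [[0.977, 0.215, -0.0], [0.215, -0.977, -0.0], [-0.0, 0.0, -1.0]]
contact_force: [-1.0, -0.2, 1.9]
grip_width: -0.001
gripper_force: 0.8
```

>>> servo_tool:
  series:
    - [0,0,0.0005,0]
    - [0,0,0.001,0]
    - [0,0,0.001,0]

```text
t: 13.45
eef_pos: [0.6733, 0.081, 0.1063]
ee_rot: [[0.977, 0.215, -0.0], [0.215, -0.977, -0.0], [-0.0, 0.0, -1.0]]
contact_force: [-0.6, 0.3, 0.6]
grip_width: 0.0
gripper_force: 0.3
```

>>> servo_tool:
  series:
    - [0,0,0.0005,0]
    - [0,0,0.001,0]
    - [0,0,0.001,0]

```text
t: 13.82
eef_pos: [0.6733, 0.081, 0.1053]
ee_rot: [[0.977, 0.215, -0.0], [0.215, -0.977, -0.0], [-0.0, 0.0, -1.0]]
contact_force: [-0.0, -0.6, 1.2]
grip_width: 0.005
gripper_force: 0.4
```

>>> servo_tool:
  series:
    - [0,0,0.0004,0]
    - [0,0,0.0004,0]

```text
t: 14.08
eef_pos: [0.6733, 0.081, 0.1051]
ee_rot: [[0.977, 0.215, 0.0], [0.215, -0.977, 0.0], [0.0, 0.0, -1.0]]
contact_force: [-0.1, -0.9, 2.8]
grip_width: 0.006
gripper_force: 1.3
```

>>> servo_tool:
  series:
    - [0,0,0.0004,0]
    - [0,0,0.0004,0]

```text
t: 14.32
eef_pos: [0.6733, 0.081, 0.1048]
ee_rot: [[0.977, 0.215, 0.0], [0.215, -0.977, -0.0], [0.0, 0.0, -1.0]]
contact_force: [-2.2, -0.2, 5.7]
grip_width: 0.001
gripper_force: 2.5
```

```bash
python3 - <<'E'
from h import *
F=[]
for i in range(4):
    F.append(ctrl.read_state()["contact_force"][2]); d=vision.read_camera("side")
print(np.round(F,2))
cv2.imwrite("pics/c5.png",cv2.resize(d["image"][165:250,170:250,::-1],None,fx=7,fy=7,interpolation=cv2.INTER_CUBIC))
E
```

```text
[5.65 5.3  5.66 4.61]
```

View pics/c5.png

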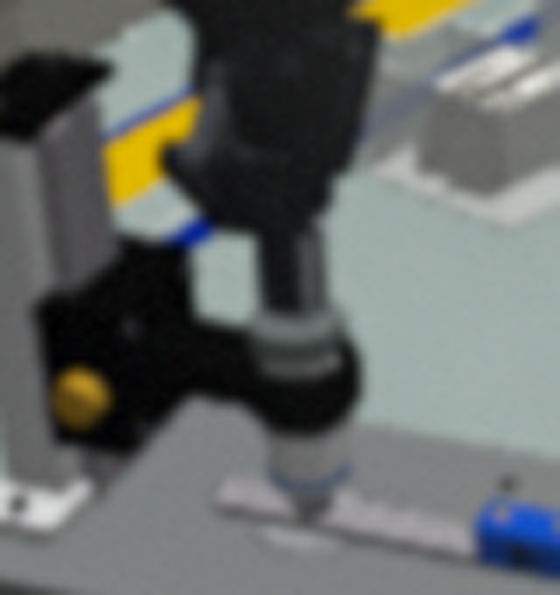

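The nose (310,500) sits on the blade, and the force rose sharply from about 1 to 5.5 N, so the blade is nipped. I'll lift off and regrasp.

>>> servo_tool:
  series:
    - [0,0,-0.01,0]
    - [0,0,-0.03,0]
    - [0,0,-0.055,0]
    - [-0.01,0,-0.06,0]
    - [-0.04,-0.0005,-0.06,0]
    - [-0.075,-0.001,-0.06,0]
    - [-0.088,-0.001,-0.06,0]
    - [-0.088,-0.001,-0.06,0]

```text
t: 15.52
eef_pos: [0.5868, 0.0628, 0.1646]
ee_rot: [[0.977, 0.215, 0.0], [0.215, -0.977, -0.0], [0.0, 0.0, -1.0]]
contact_force: [0.9, 0.4, -0.5]
grip_width: 0.001
gripper_force: 0.0
```

>>> servo_tool:
  series:
    - [0,0,0,0]
    - [0,0,0,0]
    - [0,0,0.03,0]
    - [0,0,0.07,0]
    - [0,0,0.11,0]
    - [0,0,0.13,0]
    - [0,0,0.14,0]
    - [0,0,0.144,0]
    - [0,0,0.144,0]
    - [0,0,0.144,0]
  grip: -0.1

```text
t: 16.77
eef_pos: [0.5878, 0.0631, 0.0215]
ee_rot: [[0.977, 0.215, 0.002], [0.215, -0.977, 0.0], [0.002, 0.0, -1.0]]
contact_force: [0.3, -0.2, 0.0]
grip_width: 0.551
gripper_force: 0.0
```

>>> servo_tool:
  series:
    - [0,0,0,0]
    - [0,0,0,0]
    - [0,0,0,0]
    - [0,0,0,0]
    - [0,0,0,0]
    - [0,0,0,0]
    - [0,0,0,0]
  grip: 1
  squeeze: 60

```text
t: 17.65
eef_pos: [0.5875, 0.063, 0.0214]
ee_rot: [[0.977, 0.215, 0.001], [0.215, -0.977, 0.0], [0.001, 0.0, -1.0]]
contact_force: [-1.9, -0.3, 5.7]
grip_width: 0.214
gripper_force: 59.5
```

>>> servo_tool:
  series:
    - [-0.002,0,0,0]
    - [-0.007,0,0,0]
    - [-0.013,0,0,0]
    - [-0.019,0,0,0]

```text
t: 18.15
eef_pos: [0.5705, 0.0594, 0.0213]
ee_rot: [[0.976, 0.216, 0.004], [0.216, -0.976, 0.001], [0.004, -0.0, -1.0]]
contact_force: [5.6, 1.9, 1.1]
grip_width: 0.218
gripper_force: 58.9
```

>>> servo_tool:
  series:
    - [-0.006,0,0,0]
    - [-0.012,0,0,0]
    - [-0.018,0,0,0]
    - [-0.026,0,0,0]
    - [-0.036,0,0,0]
    - [-0.048,0,0,0]
    - [-0.06,0,0,0]
    - [-0.07,0,0,0]
    - [-0.078,0,0,0]
    - [-0.08,0,0,0]
    - [-0.08,0,0,0]

```text
t: 19.52
eef_pos: [0.4901, 0.0415, 0.0207]
ee_rot: [[0.977, 0.215, -0.0], [0.215, -0.977, -0.0], [-0.0, 0.0, -1.0]]
contact_force: [2.6, 1.4, 7.0]
grip_width: 0.214
gripper_force: 59.6
```

Drag was felt: about 6 N along the draw, with the blade now clear. I'll lift and carry it back to where it lay on the mat.

>>> servo_tool:
  series:
    - [0,0,-0.015,0]
    - [0,0,-0.045,0]
    - [-0.005,0.02,-0.06,1]
    - [-0.018,0.06,-0.06,5]
    - [-0.03,0.11,-0.06,9]
    - [-0.043,0.16,-0.06,13]
    - [-0.057,0.21,-0.06,17.4]
    - [-0.068,0.25,-0.06,17.4]
    - [-0.078,0.285,-0.06,17.4]
    - [-0.082,0.3,-0.06,17.4]
    - [-0.082,0.303,-0.06,17.4]
    - [-0.082,0.303,-0.06,17.4]

```text
t: 21.02
eef_pos: [0.4758, -0.2703, 0.0805]
ee_rot: [[0.996, -0.085, -0.001], [-0.085, -0.996, 0.001], [-0.001, -0.001, -1.0]]
contact_force: [0.1, 1.0, -0.7]
grip_width: 0.219
gripper_force: 58.8
```

>>> servo_tool:
  series:
    - [0,0,0.02,0]
    - [0,0,0.045,0]
    - [0,0,0.06,0]
    - [0,0,0.068,0]
    - [0,0,0.07,0]
    - [0,0,0.07,0]

```text
t: 21.78
eef_pos: [0.476, -0.2719, 0.011]
ee_rot: [[0.996, -0.086, 0.001], [-0.086, -0.996, -0.0], [0.001, 0.0, -1.0]]
contact_force: [0.5, -0.8, -1.3]
grip_width: 0.215
gripper_force: 58.8
```

>>> servo_tool:
  series:
    - [0,0,0.0007,0]
    - [0,0,0.0014,0]
    - [0,0,0.0018,0]
    - [0,0,0.0018,0]

```text
t: 22.28
eef_pos: [0.4759, -0.2721, 0.0093]
ee_rot: [[0.996, -0.087, 0.001], [-0.087, -0.996, -0.0], [0.001, 0.0, -1.0]]
contact_force: [-1.8, 0.0, 6.1]
grip_width: 0.214
gripper_force: 59.6
```

Contact with the mat. I'll release, rise and check.

>>> servo_tool:
  series:
    - [0,0,-0.0003,0]
    - [0,0,-0.0003,0]
    - [0,0,-0.0003,0]
    - [0,0,-0.0003,0]
    - [0,0,-0.0003,0]
    - [0,0,-0.02,0]
    - [0,0,-0.06,0]
    - [0,0,-0.11,0]
    - [0,0,-0.14,0]
    - [0,0,-0.14,0]
    - [0,0,-0.14,0]
  grip: -0.1

```text
t: 23.65
eef_pos: [0.4753, -0.2717, 0.1483]
ee_rot: [[0.996, -0.086, -0.001], [-0.086, -0.996, 0.0], [-0.001, -0.0, -1.0]]
contact_force: [0.3, 0.0, -1.2]
grip_width: 0.546
gripper_force: 0.0
```

```bash
python3 - <<'E'
from h import *
s=ctrl.read_state();c=vision.read_camera("wrist");d=vision.read_camera("side")
print(s["t"],s["contact_force"])
A=c["image"][0:400,160:460,::-1]; B=cv2.resize(d["image"][150:280,140:380,::-1],(480,260));B=cv2.copyMakeBorder(B,0,140,0,0,0)
cv2.imwrite("pics/c6.png",np.hstack([A,B]))
E
```

```text
23.65 [ 0.25168567  0.02818809 -1.18760326]
```

View pics/c6.png

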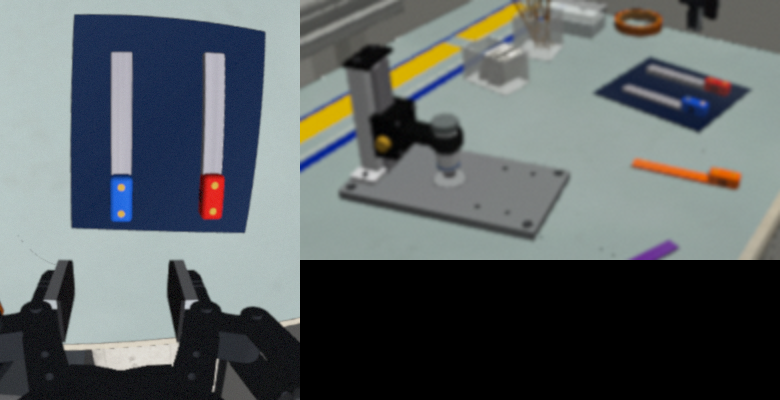

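The blue feeler lies flat on the mat with its grip at (121,198), beside the untouched red one. The head has stayed low over the plate, and the robot is clear.

```bash
python3 -c "
from rig import ctrl
print(ctrl.job_done())"
```

```text
the job is handed in; nothing more can be done
None
```

The head is set to the blue feeler: the nose nipped the blade at roughly 3 N, the feeler dragged at about 6 N as it came out, and it lies flat on the mat again; the job was handed in at about 24 s, and no verdict was returned.

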